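# Load a brake pad under the drag spring of a chamfering jig

## Task

Get the brake pad ready for chamfering: with the fingertips, press it down hard on the jig's sprung bed and, keeping it pressed, slide it along the lane under the leaf spring until its nose is home against the stop posts. Then take the fingers off and move clear, leaving the spring holding the pad down. Do not grasp or lift the pad, and leave the socket, wrench, can and bowl alone.

Things in the scene. Friction and masses are not known exactly. Their poses are not given: they have to be found in the camera images.
- jig: Fixed grey jig: base plate 270 x 90 x 10 mm with a straight lane along its x axis. Origin on the bench at the middle of the lane; +x is the sliding direction, towards the leaf spring; z up. Two lane walls along x, inner faces at y = +-26.5 mm, 6 mm thick, x -100 to +100 mm, tops 41 mm above the bench. The lane's floor is a slick white sprung bed, x -99 to +97 mm, that sinks level when pressed.
- bed (a joint): How far the sprung bed is pressed down, m: 0 = up (bed top 26 mm above the bench), 0.008 = on its hard stop. About 3 N of push on the pad starts it moving, about 10 N brings it to the stop. The pad passes easily with the bed on its stop: press with about 18 N while sliding. With the pad loaded and released it stays about 0.004 to 0.007 down.
- leaf (a joint): How far the free end of the leaf spring is bent up, rad: 0 = at rest, limit 0.25; about 0.03 to 0.1 with the pad loaded. Steel strip 24 mm wide, 2 mm thick, fixed in a clamp at x = 115 mm in the jig (clamp top 54 mm above the bench), sloping down against the sliding direction to its lowest line at x = 64 mm, underside 34.5 mm above the bench, then turning up into a short lead-in lip.
- stop (a point): Point midway between the two steel stop posts, on the plane of their faces (x = 100 mm in the jig), 35 mm above the bench; axes as the jig's. The posts are 12 x 12 mm, 44 mm tall above the bench, at y = +-19 mm.
- leaf_mouth (a point): Middle of the lower edge of the leaf spring's lead-in lip, as at rest: x = 53 mm in the jig, 38.5 mm above the bench; fixed in the jig, axes as the jig's. A pad that is not pressed down runs against the lip's end and is blocked.
- pad_top (a point): Centre of the flat top of the brake pad, loose in the lane, lining down: steel plate 120 x 50 x 6 mm over a dark lining, 17 mm thick in all, 0.3 kg. x along it to its nose (leaf end), z up. Top 43 mm above the bench with the bed up, 35 mm pressed. Rear 73 mm of the top: grippy black rubber shim; front: bare steel. Press on the centre line 25 mm behind this point, clear of the leaf. Friction on the bed about 0.25.
- pad_nose (a point): Middle of the pad's nose end face, 60 mm ahead of pad_top and 3 mm below the top face. It is home when level, along the jig's x, with stop.
- socket: Bystander: loose steel socket, a tube of 32 mm diameter, 42 mm tall, standing about 105 mm to the +y side of the jig's lane. Origin at the centre of its underside.
- wrench: Bystander: loose steel wrench 190 mm long lying about 110 mm to the -y side of the lane. Origin at its underside, x along its length.
- spray_can: Bystander: loose white can, 58 mm diameter, 160 mm tall, standing beyond the stop end of the jig. Origin at the centre of its underside.
- bowl: Bystander: loose white bowl, 110 mm across, 40 mm tall, to the +y side of the jig. Origin at the centre of its underside.
Things that resemble listed ones, but are neither listed nor needed, are in the scene too. There is more than one size of the part that bears pad_top; the job needs the smaller.

How it is judged:
On the way:
1. the pad is pressed down on the bed by the fingers and its nose has entered under the leaf spring (x of pad_nose in the frame of leaf_mouth above 0.012 m and value of joint bed above 0.005 m and contact force between the fingers and pad above 3 N), for 0.05 s.
At the end, for the whole second after the job is handed in: The pad lies flat in the lane (within 3.5 degrees), its nose within 4 mm of the stop posts' faces, under the bent-up leaf spring (leaf over 0.015 rad), which keeps the bed at least 3 mm down; the pad is at rest and the fingers are off it (x of pad_nose in the frame of stop between -0.004 and 0.003 m and z of pad_nose in the frame of stop below 0.005 m and value of joint bed above 0.003 m and value of joint leaf above 0.015 rad and angle between pad_top's own z axis and vertical below 0.06 rad and contact force between the fingers and pad below 0.1 N and linear speed of pad below 0.01 m/s); the robot touches nothing.
It fails at once if the pad is lifted out of its lane (more than 8 mm above its starting height) (z of pad_top in the frame of jig above 0.051 m).
It fails at once if the pad is tipped up more than 12 degrees (angle between pad_top's own z axis and vertical above 0.21 rad).
It fails at once if a bystander is pushed more than 15 mm or lifted (distance of any of socket, wrench, spray_can, bowl from where it was at the start of the episode above 0.015 m).
It also fails if it takes over 45 s, if anything falls off the work surface, if the arm or the gripper's body presses on something with over 40 N, if the wrist force passes 120 N, or if a joint passes its speed limit or range.

## Robot

A 6-joint arm with a two-finger parallel gripper is mounted at the origin on the work surface. World frame = base frame: x ahead of the robot, y to its left, z up, the work surface at z = 0. Lengths are in m, angles in rad, forces in N, time in s.
With the tool pointing down it reaches from about 0.35 to 0.975 m from the base axis. Payload 4.9 kg.
Tool frame: the origin (TCP) lies midway between the tips of the shut fingers; the grasp point (between the pads) lies 19 mm behind it; x points along the fingers, y is the direction in which the jaws open and shut, and the axes are right-handed (so a half turn about x gives the same grasp; the last joint's range is limited). The gripper opens to 85 mm and grips with 20 to 120 N. Pads are 22 mm wide; open, the fingers measure 114 mm over their backs; the gripper's body (76 mm by 85 mm) begins 54 mm behind the grasp point. The pads swing forward as they close: fully open they stand 13 mm farther back than shut.
Start: joints at [1.137, 0.053, 1.613, -0, 1.476, -0.119], TCP at [0.194, 0.594, 0.231] pointing down, gripper open.
Joint ranges: [-3.01, 3.01], [-1.01, 2.22], [0.06, 2.58], [-1.02, 4.17], [0.09, 2.62], [-3.14, 3.14]. Speed limits (rad/s): [2.57, 2.57, 3.14, 3.14, 3.14, 3.14].

## Interface

Orientations are given as a rotation vector (axis times angle).
In Python, from station import ctrl gives the robot as it stands.
- The arm moves only by the shell command python3 -m handwheel 'ROWS' [FORCE]. ROWS is JSON, a list of rows, each a list of 3 entries, a list of its own where there are three numbers: the finger opening in m, from 0 to 0.0854, then the shift along the tool's x, y, z in m, then the turn, a rotation vector about the tool's x, y, z in degrees. In form: [[claw, [dx, dy, dz], [ax, ay, az]], ...]. A call has 1 to 10 rows; each row shifts and turns the commanded pose from where the row before left it, along the tool's axes as they then stand; what a row does not reach is not made up. A row lasts 1/12 s, in which the tool goes at most 41.7 mm and 7.16 degrees, less where a joint would pass 70% of its speed; a pose out of reach is approached as far as the arm can. A call with a gripper value outside its range is refused whole. The fingers move at their own pace and stop on an object; FORCE is the grip in N (left out, the last holds). Time passes only in rows, so rows that do not move let the fingers close. It gives the time, the measured TCP pose, the force and the opening at its end, in the units of the state.
- ctrl.get_obs(): the state, without advancing time (a new reading comes with each control period).
- ctrl.get_image(name): name is "scene" or "top" or "wrist"; returns the picture (384x512x3 uint8, red, green, blue); there is no depth.
- ctrl.camera_params(name): a dict with "vertical_fov" (degrees; the focal length in pixels is half the picture's height over the tangent of half this angle, whatever the lens; pixels are square), "cx", "cy" (the principal point, pixels), "D" ([k1, k2, p1, p2, k3] as OpenCV has them; the pictures are not rectified), "rvec" (rotation vector, rad) and "tvec" (3), from world to camera coordinates, as OpenCV has them; the wrist camera has in their place "T_tool_cam" (4x4, takes a point from camera to tool coordinates, whose origin is the TCP and whose axes are the tool frame's). Camera axes: x right, y down, z forward; pixel columns grow to the right and rows downward; lengths in m; the calibration is good to about 2 mm. A picture is of the moment at which its call begins: read the wrist's pose just before it. camera_params takes no time and is no camera call.
- ctrl.finish_job(): hands the job in, once; it reports no verdict.
Trained networks look in the newest picture that a camera, given by its name, has taken for a name from the list of things; names that differ only in an ending like _2 or _b are one class to them, and where a whole thing is asked for, a point or a joint stands for the part that bears it (a point fixed in the world has none). Each returns a list of dicts, best first, with "score" (0 to 1); they miss things now and then, are a little off and sometimes report something else, mostly with a low value. They report only what shows in the picture. A call takes as long as a camera call. They do not tell look-alikes from the thing itself.
- ctrl.look_for(thing, camera): "box" ([centre column, centre row, width, height] in pixels, round what is visible of it).
- ctrl.silhouettes(thing, camera): "mask" (384x512 bool, what is visible of it) and "box" ([centre column, centre row, width, height] in pixels, round what is visible of it).
- ctrl.tip_of(thing, camera): "centre" ([row, column] in pixels: a listed point, or the origin of a listed thing).
The state is a dict: "t": time; "q": joint angles; "dq": joint speeds; "effort": joint torques, N m; "tool_pos": TCP position; "tool_rot": TCP orientation; "contact_force": force on the tool from outside, world axes, zero at the start; "wrist_torque": the same for the moment, N m; "opening": finger opening in m.
Only numpy, scipy, OpenCV 4.12 (cv2) and the standard library are available. Lean on these libraries where they do the work, as an engineer would, in place of code of your own. Each camera call takes 0.05 s, during which the arm holds its last target.

## Working session

There is one attempt and no reset: what is moved stays moved. The work goes in short steps, Python scripts to look and compute and a shell command to move; the robot and the scene stay as the last step left them, time stands still between calls to the robot, and variables do not carry over. Pictures are saved under pics/ and viewed, and the job is handed in when it is done.

```bash
ls; mkdir -p pics
python3 - <<'E'
from station import ctrl
import cv2
for n in ("scene","top","wrist"):
    im=ctrl.get_image(n); cv2.imwrite(f"pics/{n}0.png",im[:,:,::-1])
    p=ctrl.camera_params(n); print(n,{k:(v.tolist() if hasattr(v,'tolist') else v) for k,v in p.items()})
    for t in ("pad_top","pad_nose","stop","leaf_mouth","jig"):
        if n!="wrist":
            print(t,[(round(d['score'],2),[round(float(x)) for x in d['centre']]) for d in ctrl.tip_of(t,n)])
o=ctrl.get_obs(); print(o)
E
```

```text
pics
scene {'vertical_fov': 51.91142762100381, 'cx': 260.14098557464155, 'cy': 193.21127693709803, 'D': [-0.0933264403648611, 0.0, 0.0, 0.0, 0.0], 'rvec': [1.3085020351739194, 2.0753778444598905, -1.0316796867001514], 'tvec': [0.16948518595024026, -0.2923395277866943, 1.2642613700340601]}
pad_top [(0.96, [201, 284]), (0.62, [214, 403]), (0.46, [185, 293])]
pad_nose [(0.82, [241, 421]), (0.67, [194, 255])]
stop [(0.95, [186, 226])]
leaf_mouth [(0.9, [192, 247]), (0.38, [236, 227])]
jig [(0.87, [212, 269])]
top {'vertical_fov': 56.3064317449729, 'cx': 257.94962050185154, 'cy': 191.205999651385, 'D': [0.02810973200753026, 0.0, 0.0, 0.0, 0.0], 'rvec': [2.201646479589565, -2.1758629481125724, 0.15562228201188893], 'tvec': [0.04485419952746278, 0.5564812477151928, 0.7768130718374611]}
pad_top [(0.66, [192, 220]), (0.57, [225, 120])]
pad_nose [(0.73, [196, 97]), (0.72, [191, 250])]
stop [(0.94, [185, 284])]
leaf_mouth [(0.77, [188, 259])]
jig [(0.6, [194, 237])]
wrist {'vertical_fov': 71.23376847790618, 'cx': 257.67112245004313, 'cy': 191.9710404798345, 'D': [-0.005901250432717206, 0.0, 0.0
[... 298 characters left out ...]
 [0.0, 0.0, 0.0, 1.0]]}
{'t': 0.65, 'q': array([ 1.13697695e+00,  5.26620703e-02,  1.61286667e+00,  3.86241509e-06,
        1.47596230e+00, -1.19005003e-01]), 'dq': array([-1.77084205e-03,  9.54529874e-04,  5.13090745e-05, -9.60676388e-04,
        3.02864878e-03,  1.15372568e-03]), 'effort': array([-4.01013194e-04, -3.93485034e+01, -3.70309854e+01, -2.41721373e-04,
        7.16188060e-04, -1.44903260e-05]), 'tool_pos': array([0.19352923, 0.59428899, 0.23134705]), 'tool_rot': array([ 0.2471474 ,  1.55661463, -0.24699167]), 'contact_force': array([-0.19754776,  0.57401303, -0.34361529]), 'wrist_torque': array([-2.83573168e-02, -3.71830063e-02, -4.42416288e-05]), 'opening': 0.08550821200896963}
```

View pics/scene0.png

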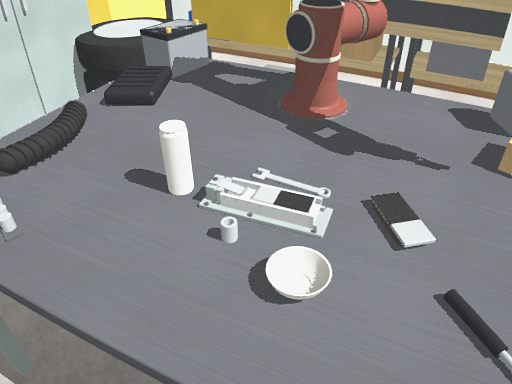

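View pics/top0.png

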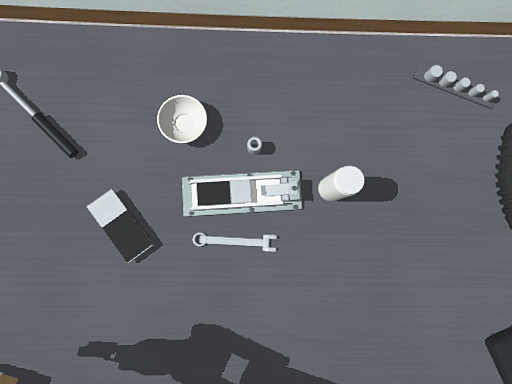

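View pics/wrist0.png

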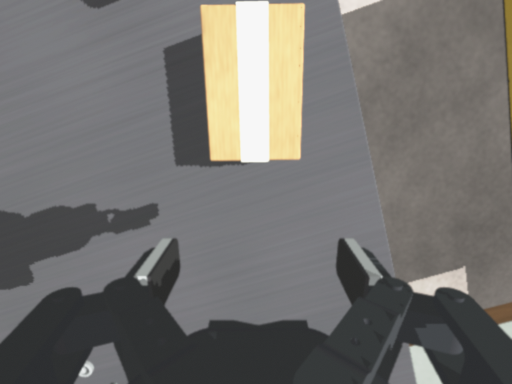

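The scene picture shows the jig around (269,205), with the loaded pad inside the lane at (284,201). A bigger pad lies on the bench at (403,218). In the top view these are at (220,192) and (122,225). The pad in the lane is the smaller of the two and is "loose in the lane", so it's the one to use. I'll confirm that with a crop and measure it.

```bash
cat > h.py <<'E'
import numpy as np, cv2
from station import ctrl
from scipy.spatial.transform import Rotation as R
def K(p,h=384):
    f=h/2/np.tan(np.radians(p['vertical_fov'])/2); return np.array([[f,0,p['cx']],[0,f,p['cy']],[0,0,1]])
def cam(n):
    p=ctrl.camera_params(n); k=K(p); D=np.array(p['D'])
    if 'rvec' in p: 
        Rm=cv2.Rodrigues(np.array(p['rvec']))[0]; t=np.array(p['tvec'])
    else:
        o=ctrl.get_obs(); T=np.eye(4); T[:3,:3]=R.from_rotvec(o['tool_rot']).as_matrix(); T[:3,3]=o['tool_pos']
        W=np.linalg.inv(T@np.array(p['T_tool_cam'])); Rm=W[:3,:3]; t=W[:3,3]
    return k,D,Rm,t
def onz(c,uv,z):
    k,D,Rm,t=c
    x=cv2.undistortPoints(np.array([[uv]],float),k,D)[0,0]
    d=Rm.T@np.array([x[0],x[1],1]); o=-Rm.T@t
    return o+d*(z-o[2])/d[2]
def proj(c,P):
    k,D,Rm,t=c
    return cv2.projectPoints(np.atleast_2d(np.array(P,float)),cv2.Rodrigues(Rm)[0],t,k,D)[0][:,0]
E
python3 - <<'E'
from h import *
zs=dict(pad_top=.043,pad_nose=.040,stop=.035,leaf_mouth=.0385,jig=0.0)
for n in("top","scene"):
    c=cam(n); im=ctrl.get_image(n)
    for t,z in zs.items():
        for d in ctrl.tip_of(t,n):
            r,q=d['centre']; print(n,t,round(d['score'],2),(round(q,1),round(r,1)),onz(c,(q,r),z).round(4))
    if n=="top":
        s=im[145:265,75:315]; cv2.imwrite("pics/crop_top.png",cv2.resize(s,None,fx=3.3,fy=3.3,interpolation=cv2.INTER_CUBIC)[:,:,::-1])
        for t in("jig","pad_top"):
          for m in ctrl.silhouettes(t,n):
            cs=max(cv2.findContours(m['mask'].astype(np.uint8),0,2)[0],key=cv2.contourArea)
            z=.010 if t=="jig" else .043
            b=cv2.boxPoints(cv2.minAreaRect(cs)); w=np.array([onz(c,p,z)[:2] for p in b]).astype(np.float32)
            print(t,m['score'],m['box'],w.round(4).tolist(),w.mean(0))
E
```

```text
top pad_top 0.96 (222.8, 189.6) [0.5568 0.129  0.043 ]
top pad_top 0.85 (119.0, 224.9) [0.478  0.3478 0.043 ]
top pad_nose 0.84 (251.8, 188.8) [0.5597 0.0655 0.04  ]
top pad_nose 0.73 (103.4, 195.7) [0.5403 0.3847 0.04  ]
top stop 0.73 (280.7, 189.3) [0.5601 0.0011 0.035 ]
top leaf_mouth 0.87 (257.9, 190.8) [0.5557 0.052  0.0385]
top jig 0.57 (239.1, 194.8) [0.5497 0.0938 0.    ]
jig 0.62 [240.9, 193.1, 117.8, 43.1] [[0.5892000198364258, 0.22709999978542328], [0.6105999946594238, -0.04490000009536743], [0.5178999900817871, -0.05040000006556511], [0.4982999861240387, 0.21870000660419464]] [0.5539948  0.08763428]
pad_top 0.63 [223.2, 191.9, 57.2, 25.4] [[0.5728999972343445, 0.19089999794960022], [0.5823000073432922, 0.0714000016450882], [0.5297999978065491, 0.06750000268220901], [0.520799994468689, 0.18629999458789825]] [0.55146664 0.12905577]
pad_top 0.61 [119.7, 227.2, 65.8, 76.7] [[0.5159000158309937, 0.4203000068664551], [0.560699999332428, 0.3662000000476837], [0.4377000033855438, 0.2687000036239624], [0.3946000039577484, 0.32339999079704285]] [0.47722268 0.34464997]
scene pad_top 0.82 (284.9, 198.4) [0.5557 0.1327 0.043 ]
scene pad_top 0.57 (403.7, 214.5) [0.5034 0.36   0.043 ]
scene pad_nose 0.92 (256.3, 190.8) [0.554  0.0678 0.04  ]
scene pad_nose 0.87 (420.8, 243.0) [0.5672 0.4018 0.04  ]
scene stop 0.77 (230.3, 185.9) [0.5562 0.0072 0.035 ]
scene stop 0.67 (297.4, 284.1) [0.7439 0.2334 0.035 ]
scene stop 0.5 (273.6, 213.7) [0.6004 0.1278 0.035 ]
scene stop 0.25 (286.4, 198.0) [0.5435 0.1312 0.035 ]
scene leaf_mouth 0.79 (247.1, 192.0) [0.5641 0.0516 0.0385]
scene jig 0.87 (270.8, 211.8) [0.5589 0.1038 0.    ]
```

View pics/crop_top.png

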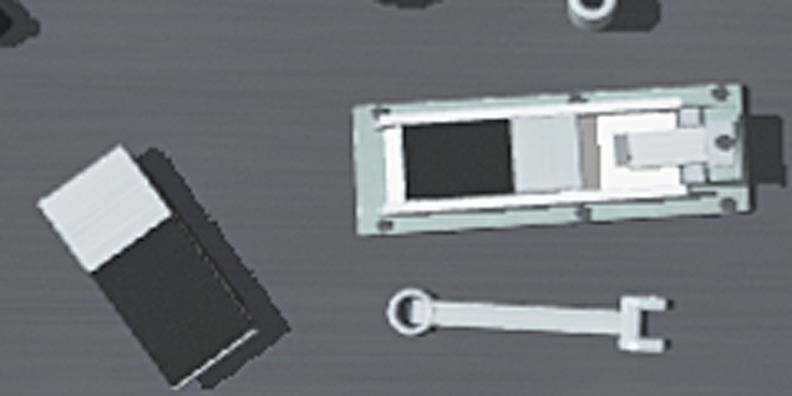

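The crop confirms it. The lane pad at crop (490,155) measures about 120×52 mm, while the bench one at (150,265) measures about 157×70 mm. The lane pad is the smaller. Next I'll work out the approach.

```bash
cat > plan.py <<'E'
from h import *
import sys
def plan(tgt,yaw_u):
    o=ctrl.get_obs(); Rt=R.from_rotvec(o['tool_rot']).as_matrix()
    print('t',o['t'],'pos',o['tool_pos'].round(4),'F',o['contact_force'].round(2),'open',round(o['opening'],4))
    print('tool axes x,y,z:',Rt.T.round(3).tolist())
    u=np.array([*yaw_u,0]);u/=np.linalg.norm(u)
    for nm,z in(('z along lane',u),('z against',-u),('z left',np.cross([0,0,1],u)),('z right',-np.cross([0,0,1],u))):
        x=np.array([0,0,-1.]);G=np.stack([x,np.cross(z,x),z],1)
        print(nm,'turn deg (tool)',np.degrees(R.from_matrix(Rt.T@G).as_rotvec()).round(2))
    print('shift tool',(Rt.T@(np.array(tgt)-o['tool_pos'])*1000).round(1))
if __name__=="__main__":
    plan(eval(sys.argv[1]),eval(sys.argv[2]))
E
python3 plan.py "[0.552,0.154,0.2]" "[0.0765,-0.997]"
```

```text
t 1.35 pos [0.1935 0.5943 0.2313] F [-0.71 -0.63  0.01] open 0.0855
tool axes x,y,z: [[0.0, -0.0, -1.0], [0.31, 0.951, 0.0], [0.951, -0.31, 0.0]]
z along lane turn deg (tool) [67.58  0.   -0.  ]
z against turn deg (tool) [-112.42    0.      0.  ]
z left turn deg (tool) [-22.42   0.    -0.  ]
z right turn deg (tool) [157.58  -0.    -0.  ]
shift tool [  31.3 -307.6  477.2]
```

```bash
python3 -m handwheel '[[0,[0,0,0],[-5.6,0,0]],[0,[0,0,0],[-5.6,0,0]],[0,[0,0,0],[-5.6,0,0]],[0,[0,0,0],[-5.6,0,0]],[0,[0,0,0],[0,0,0]]]' 20; python3 plan.py "[0.552,0.154,0.2]" "[0.0765,-0.997]"
```

```text
t: 1.77
tool_pos: [0.1935, 0.5943, 0.2313]
tool_rot: [-0.061, 1.57, 0.061]
contact_force: [-0.3, -0.8, -0.5]
opening: 0.0257
t 1.7667 pos [0.1935 0.5943 0.2313] F [-0.33 -0.77 -0.48] open 0.0257
tool axes x,y,z: [[0.0, -0.0, -1.0], [-0.078, 0.997, -0.0], [0.997, 0.078, 0.0]]
z along lane turn deg (tool) [90.07  0.    0.  ]
z against turn deg (tool) [-89.93  -0.     0.  ]
z left turn deg (tool) [0.07 0.   0.  ]
z right turn deg (tool) [-179.93   -0.      0.  ]
shift tool [  31.3 -466.8  323.2]
```

```bash
python3 -m handwheel '[[0,[1.5e-3,-0.0233,0.0162],[0,0,0]],[0,[1.5e-3,-0.0233,0.0162],[0,0,0]],[0,[1.5e-3,-0.0233,0.0162],[0,0,0]],[0,[1.5e-3,-0.0233,0.0162],[0,0,0]],[0,[1.5e-3,-0.0233,0.0162],[0,0,0]],[0,[1.5e-3,-0.0233,0.0162],[0,0,0]],[0,[1.5e-3,-0.0233,0.0162],[0,0,0]],[0,[1.5e-3,-0.0233,0.0162],[0,0,0]],[0,[1.5e-3,-0.0233,0.0162],[0,0,0]],[0,[1.5e-3,-0.0233,0.0162],[0,0,0]]]'; python3 -m handwheel '[[0,[0,-0.0233,0.0162],[0,0,0]],[0,[0,-0.0233,0.0162],[0,0,0]],[0,[0,-0.0233,0.0162],[0,0,0]],[0,[0,-0.0233,0.0162],[0,0,0]],[0,[0,-0.0233,0.0162],[0,0,0]],[0,[0,-0.0233,0.0162],[0,0,0]],[0,[0,-0.0233,0.0162],[0,0,0]],[0,[0,0,0],[0,0,0]],[0,[0,0,0],[0,0,0]]]'
python3 - <<'E'
from h import *
c=cam("wrist"); im=ctrl.get_image("wrist"); cv2.imwrite("pics/wrist1.png",im[:,:,::-1]); print(ctrl.get_obs()['tool_pos'])
for t,z in dict(pad_top=.043,pad_nose=.040,stop=.035,leaf_mouth=.0385,jig=0.0).items():
    for d in ctrl.tip_of(t,"wrist"):
        r,q=d['centre']; print(t,round(d['score'],2),(round(q,1),round(r,1)),onz(c,(q,r),z).round(4))
E
```

```text
t: 2.6
tool_pos: [0.3735, 0.3731, 0.2164]
tool_rot: [-0.057, 1.57, 0.058]
contact_force: [0.5, -0.1, 0.5]
opening: -0.0002
t: 3.35
tool_pos: [0.4988, 0.2194, 0.2163]
tool_rot: [-0.056, 1.57, 0.057]
contact_force: [-0.2, 0.4, -0.7]
opening: -0.0003
[0.49821177 0.22019239 0.21624394]
pad_top 0.86 (182.5, 210.4) [0.5507 0.129  0.043 ]
pad_top 0.86 (365.4, 163.7) [0.4756 0.3471 0.043 ]
pad_nose 0.97 (388.0, 207.1) [0.529  0.3873 0.04  ]
pad_nose 0.79 (136.5, 210.5) [0.5562 0.0699 0.04  ]
pad_nose 0.22 (13.8, 195.6) [ 0.5472 -0.0825  0.04  ]
stop 0.92 (80.5, 210.8) [ 0.5638 -0.0046  0.035 ]
leaf_mouth 0.66 (117.9, 212.2) [0.5608 0.0453 0.0385]
jig 0.61 (168.5, 197.2) [0.5493 0.0979 0.    ]
```

View pics/wrist1.png

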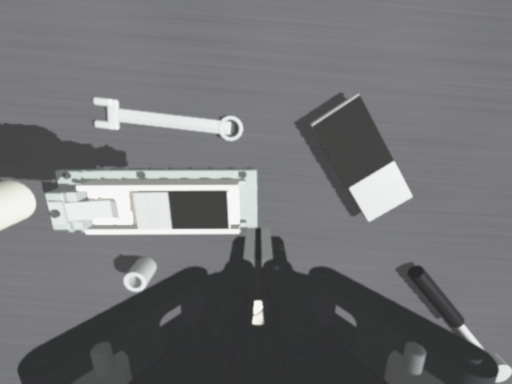

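The wrist view shows the lane pad's black shim at columns 171–229, rows 190–229, its bare nose end at about (136,210) and the leaf at (90,210). The large pad is to the right at (365,160). I'll segment the shim for a finer pose.

```bash
cat > shim.py <<'E'
from h import *
def shim(n,roi,z):
    c=cam(n); im=ctrl.get_image(n); x0,x1,y0,y1=roi
    m=np.zeros(im.shape[:2],np.uint8); m[y0:y1,x0:x1]=(im[y0:y1,x0:x1].max(2)<45)
    m=cv2.morphologyEx(m,cv2.MORPH_OPEN,np.ones((3,3)))
    cs=max(cv2.findContours(m,0,2)[0],key=cv2.contourArea)
    b=cv2.boxPoints(cv2.minAreaRect(cs)); w=np.array([onz(c,p,z)[:2] for p in b])
    print(n,b.round(1).tolist(),'centre',w.mean(0).round(4),'sides',np.linalg.norm(np.diff(w,axis=0),axis=1).round(4), 'dirs',[np.degrees(np.arctan2(*(w[i+1]-w[i]))).round(1) for i in range(3)])
if __name__=="__main__":
    shim("wrist",(165,236,185,235),.043)
    shim("top",(185,240,175,210),.043)
E
python3 shim.py
```

```text
Traceback (most recent call last):
  File "shim.py", line 10, in <module>
    shim("wrist",(165,236,185,235),.043)
    ~~~~^^^^^^^^^^^^^^^^^^^^^^^^^^^^^^^^
  File "shim.py", line 6, in shim
    cs=max(cv2.findContours(m,0,2)[0],key=cv2.contourArea)
ValueError: max() iterable argument is empty
```

```bash
python3 - <<'E'
from h import *
im=cv2.imread("pics/wrist1.png"); print(im[210,160:240:6].tolist(), im[185:235:5,200].tolist()); 
im=ctrl.get_image("wrist"); cv2.imwrite("pics/wrist2.png",im[:,:,::-1]); print(im[210,160:240:6].tolist()); print(ctrl.get_obs()['tool_pos'])
E
sed -i 's/<45)/<60)/; s/ones((3,3))/ones((3,3),np.uint8)/' shim.py; python3 shim.py
```

```text
[[233, 233, 231], [233, 234, 232], [67, 69, 69], [66, 69, 68], [68, 70, 70], [66, 68, 68], [67, 69, 68], [68, 70, 69], [68, 70, 69], [68, 69, 69], [67, 69, 69], [83, 85, 84], [247, 247, 247], [247, 247, 247]] [[229, 231, 231], [190, 193, 194], [68, 70, 69], [67, 69, 69], [67, 70, 69], [68, 69, 69], [66, 68, 68], [67, 69, 69], [67, 69, 69], [244, 245, 245]]
[[231, 233, 233], [229, 233, 232], [69, 69, 68], [69, 69, 67], [69, 69, 66], [69, 69, 66], [69, 69, 67], [69, 69, 68], [69, 70, 68], [69, 69, 66], [69, 69, 67], [224, 227, 226], [247, 247, 247], [228, 234, 230]]
[0.49779566 0.22097189 0.21636532]Traceback (most recent call last):
  File "shim.py", line 10, in <module>
    shim("wrist",(165,236,185,235),.043)
    ~~~~^^^^^^^^^^^^^^^^^^^^^^^^^^^^^^^^
  File "shim.py", line 6, in shim
    cs=max(cv2.findContours(m,0,2)[0],key=cv2.contourArea)
ValueError: max() iterable argument is empty
```

```bash
sed -i 's/<60)/<120)/' shim.py; python3 shim.py; python3 plan.py "[0.552,0.154,0.1]" "[0.0765,-0.997]"
```

```text
wrist [[167.0, 192.0], [225.0, 192.0], [225.0, 228.0], [167.0, 228.0]] centre [0.549  0.1475] sides [0.0714 0.0482 0.0744] dirs [np.float64(-4.4), np.float64(87.6), np.float64(175.6)]
top [[196.39999389648438, 182.5], [229.0, 180.5], [230.39999389648438, 203.0], [197.8000030517578, 205.10000610351562]] centre [0.5496 0.1493] sides [0.071  0.0497 0.0706] dirs [np.float64(175.5), np.float64(-94.6), np.float64(-4.3)]
t 3.9 pos [0.4981 0.2206 0.2163] F [ 0.46  0.95 -0.24] open -0.0003
tool axes x,y,z: [[0.0, -0.0, -1.0], [-0.077, 0.997, -0.0], [0.997, 0.077, 0.0]]
z along lane turn deg (tool) [90.  0. -0.]
z against turn deg (tool) [-90.   0.   0.]
z left turn deg (tool) [0. 0. 0.]
z right turn deg (tool) [-180.   -0.    0.]
shift tool [116.3 -70.5  48.7]
```

```bash
python3 -m handwheel '[[0,[0,-0.0186,0.0113],[0,0,0]],[0,[0,-0.0186,0.0113],[0,0,0]],[0,[0.01,-0.0186,0.0113],[0,0,0]],[0,[0.02,-0.0186,0.0113],[0,0,0]],[0,[0.02,0,0],[0,0,0]],[0,[0.02,0,0],[0,0,0]],[0,[0.02,0,0],[0,0,0]],[0,[0.02,0,0],[0,0,0]],[0,[0,0,0],[0,0,0]],[0,[0,0,0],[0,0,0]]]'; python3 plan.py "[0.549,0.150,0.055]" "[0.0775,-0.997]"
python3 - <<'E'
from h import *
for n in("wrist","scene","top"):
    im=ctrl.get_image(n); 
    if n=="scene": im=cv2.resize(im[100:260,170:380],None,fx=3.5,fy=3.5)
    if n=="top": im=cv2.resize(im[130:250,160:360],None,fx=3.5,fy=3.5)
    cv2.imwrite(f"pics/{n}3.png",im[:,:,::-1])
E
```

```text
t: 4.73
tool_pos: [0.548, 0.1494, 0.1052]
tool_rot: [-0.06, 1.573, 0.06]
contact_force: [-0.0, 0.4, 0.8]
opening: 0.0001
t 4.7333 pos [0.548  0.1494 0.1052] F [-0.04  0.38  0.78] open 0.0001
tool axes x,y,z: [[-0.003, -0.0, -1.0], [-0.076, 0.997, -0.0], [0.997, 0.076, -0.003]]
z along lane turn deg (tool) [89.92 -0.13  0.14]
z against turn deg (tool) [-90.08  -0.14  -0.13]
z left turn deg (tool) [-0.08 -0.17  0.01]
z right turn deg (tool) [1.7992e+02 2.0000e-02 2.7000e-01]
shift tool [50.2  0.5  1.2]
```

View pics/wrist3.png

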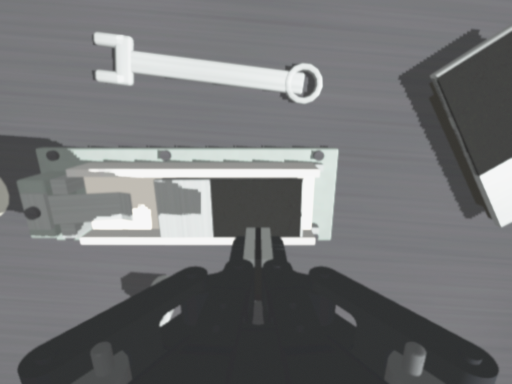

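View pics/scene3.png

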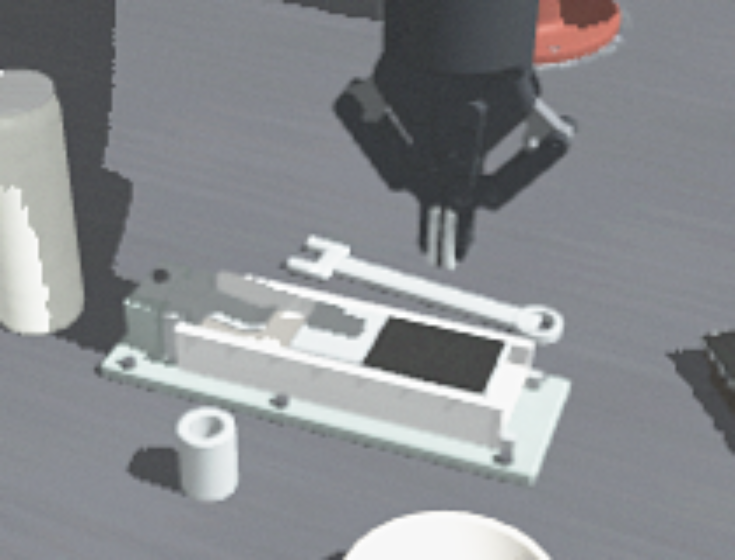

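The wrist view has the fingertips at about (258,240) over the shim (211–301, 178–238). The scene view shows the shut fingers over the lane, clear of everything. Going down.

```bash
python3 -m handwheel '[[0,[0.013,0,0.001],[0,-0.2,0]],[0,[0.013,0,0],[0,0,0]],[0,[0.013,0,0],[0,0,0]],[0,[0.011,0,0],[0,0,0]],[0,[0,0,0],[0,0,0]],[0,[0,0,0],[0,0,0]]]'; python3 plan.py "[0.549,0.150,0.045]" "[0.0775,-0.997]"
python3 - <<'E'
from h import *
for n in("wrist","scene"):
    im=ctrl.get_image(n); 
    if n=="scene": im=cv2.resize(im[100:260,170:380],None,fx=3.5,fy=3.5)
    cv2.imwrite(f"pics/{n}4.png",im[:,:,::-1])
E
```

```text
t: 5.38
tool_pos: [0.5492, 0.1495, 0.055]
tool_rot: [-0.06, 1.569, 0.06]
contact_force: [0.6, 0.6, 0.8]
opening: -0.0002
t 5.3833 pos [0.5492 0.1495 0.055 ] F [0.64 0.6  0.82] open -0.0002
tool axes x,y,z: [[0.001, -0.0, -1.0], [-0.076, 0.997, -0.0], [0.997, 0.076, 0.001]]
z along lane turn deg (tool) [ 8.992e+01  5.000e-02 -3.000e-02]
z against turn deg (tool) [-9.008e+01  3.000e-02  5.000e-02]
z left turn deg (tool) [-0.08  0.05  0.01]
z right turn deg (tool) [ 1.7992e+02  2.0000e-02 -8.0000e-02]
shift tool [10.   0.5 -0.1]
```

View pics/scene4.png

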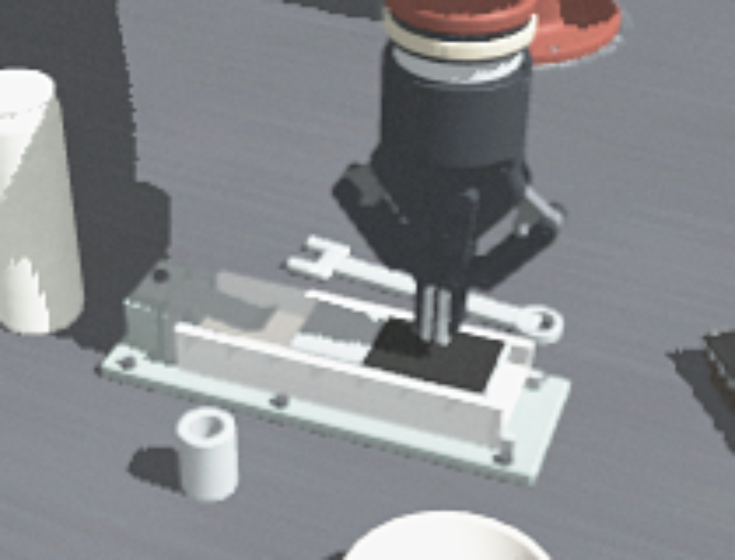

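View pics/wrist4.png

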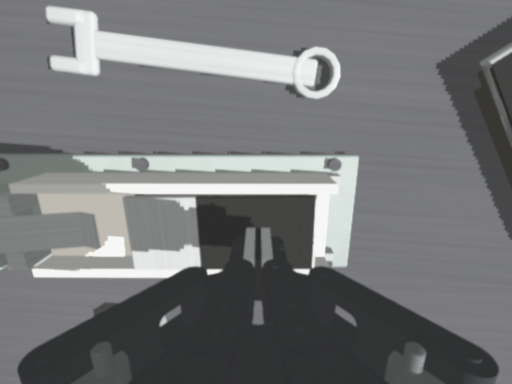

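The scene and wrist views both show the tips central over the shim, just above it. Pressing in small steps.

```bash
python3 -m handwheel '[[0,[0.004,0,0],[0,0,0]],[0,[0.004,0,0],[0,0,0]],[0,[0.003,0,0],[0,0,0]],[0,[0.003,0,0],[0,0,0]],[0,[0,0,0],[0,0,0]],[0,[0,0,0],[0,0,0]]]' ; python3 -m handwheel '[[0,[0.002,0,0],[0,0,0]],[0,[0.002,0,0],[0,0,0]],[0,[0,0,0],[0,0,0]],[0,[0,0,0],[0,0,0]]]'
```

```text
t: 5.98
tool_pos: [0.5501, 0.1496, 0.0423]
tool_rot: [-0.06, 1.567, 0.06]
contact_force: [-0.5, -0.5, 1.1]
opening: -0.0002
t: 6.32
tool_pos: [0.5506, 0.1497, 0.0388]
tool_rot: [-0.06, 1.566, 0.06]
contact_force: [-1.2, -0.1, 4.8]
opening: -0.0002
```

```bash
python3 -m handwheel '[[0,[0.002,0,0],[0,0,0]],[0,[0.002,0,0],[0,0,0]],[0,[0,0,0],[0,0,0]],[0,[0,0,0],[0,0,0]]]' ; python3 -m handwheel '[[0,[0.002,0,0],[0,0,0]],[0,[0,0,0],[0,0,0]],[0,[0,0,0],[0,0,0]]]'
```

```text
t: 6.65
tool_pos: [0.551, 0.1498, 0.0355]
tool_rot: [-0.059, 1.565, 0.06]
contact_force: [-1.9, 0.3, 7.3]
opening: 0.0002
t: 6.9
tool_pos: [0.5515, 0.1498, 0.0349]
tool_rot: [-0.06, 1.564, 0.06]
contact_force: [-4.8, -0.6, 14.1]
opening: -0.0002
```

```bash
python3 -m handwheel '[[0,[0.0015,0,-0.001],[0,0,0]],[0,[0,0,-0.001],[0,0,0]],[0,[0,0,0],[0,0,0]],[0,[0,0,0],[0,0,0]]]';python3 plan.py "[0.5565,0.085,0.035]" "[0.0775,-0.997]"
```

```text
t: 7.23
tool_pos: [0.5515, 0.1498, 0.0349]
tool_rot: [-0.059, 1.56, 0.06]
contact_force: [-1.8, -0.1, 16.3]
opening: -0.0001
t 7.2333 pos [0.5515 0.1498 0.0349] F [-1.82 -0.05 16.32] open -0.0001
tool axes x,y,z: [[0.01, 0.001, -1.0], [-0.076, 0.997, 0.0], [0.997, 0.076, 0.01]]
z along lane turn deg (tool) [89.92  0.46 -0.47]
z against turn deg (tool) [-90.08   0.47   0.46]
z left turn deg (tool) [-0.08  0.59 -0.01]
z right turn deg (tool) [ 1.7992e+02 -2.0000e-02 -9.3000e-01]
shift tool [ -0.1 -65.    0. ]
```

```bash
python3 -m handwheel '[[0,[0.0005,-0.002,0],[0,0,0]],[0,[0,-0.003,0],[0,0,0]],[0,[0,-0.003,0],[0,0,0]],[0,[0,-0.003,0],[0,0,0]],[0,[0,0,0],[0,0,0]],[0,[0,0,0],[0,0,0]]]'
python3 - <<'E'
from h import *
for n in("wrist","scene"):
    im=ctrl.get_image(n); 
    if n=="scene": im=cv2.resize(im[100:260,170:380],None,fx=3.5,fy=3.5)
    cv2.imwrite(f"pics/{n}5.png",im[:,:,::-1])
E
```

```text
t: 7.73
tool_pos: [0.5523, 0.1399, 0.0349]
tool_rot: [-0.057, 1.56, 0.062]
contact_force: [-4.5, 2.3, 18.8]
opening: 0.0001
```

View pics/wrist5.png

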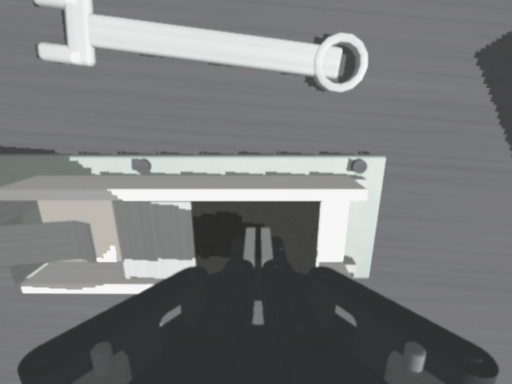

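View pics/scene5.png

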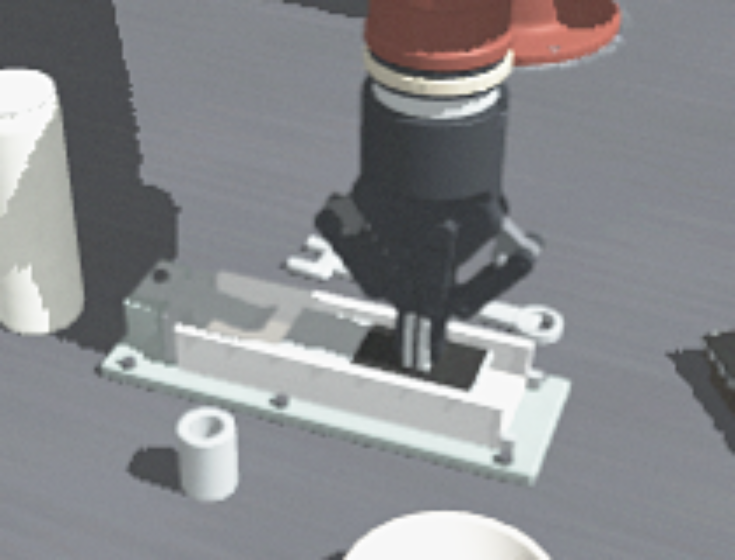

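Both views show the pad sunk in the bed and sliding with the fingers: the white bed gap behind it is now 318–347. Continuing, with the small side load trimmed off.

```bash
python3 -m handwheel '[[0,[0,-0.003,-0.001],[0,0,0]],[0,[0,-0.003,0],[0,0,0]],[0,[0,-0.003,0],[0,0,0]],[0,[0,-0.003,0],[0,0,0]],[0,[0,-0.003,0],[0,0,0]],[0,[0,0,0],[0,0,0]]]'; python3 -m handwheel '[[0,[0,-0.003,0],[0,0,0]],[0,[0,-0.003,0],[0,0,0]],[0,[0,-0.003,0],[0,0,0]],[0,[0,-0.003,0],[0,0,0]],[0,[0,0,0],[0,0,0]]]'
```

```text
t: 8.33
tool_pos: [0.5534, 0.1242, 0.0349]
tool_rot: [-0.058, 1.558, 0.061]
contact_force: [-0.3, 1.1, 16.4]
opening: -0.0001
t: 8.75
tool_pos: [0.5543, 0.1125, 0.0349]
tool_rot: [-0.057, 1.558, 0.061]
contact_force: [-0.9, 3.3, 16.8]
opening: -0.0002
```

```bash
python3 -m handwheel '[[0,[0.0005,-0.003,0],[0,0,0]],[0,[0,-0.003,0],[0,0,0]],[0,[0,-0.003,0],[0,0,0]],[0,[0,-0.003,0],[0,0,0]],[0,[0,-0.003,0],[0,0,0]],[0,[0,0,0],[0,0,0]]]'
python3 - <<'E'
from h import *
for n in("wrist","scene","top"):
    c=cam(n); im=ctrl.get_image(n); cv2.imwrite(f"pics/{n}6raw.png",im[:,:,::-1])
    for t,z in dict(pad_nose=.032,stop=.035).items():
        for d in ctrl.tip_of(t,n):
            r,q=d['centre']; print(n,t,round(d['score'],2),(round(q,1),round(r,1)),onz(c,(q,r),z).round(4))
    if n=="scene": im=cv2.resize(im[100:260,170:380],None,fx=3.5,fy=3.5)
    if n=="top": im=cv2.resize(im[130:250,160:360],None,fx=3.5,fy=3.5)
    cv2.imwrite(f"pics/{n}6.png",im[:,:,::-1])
E
```

```text
t: 9.25
tool_pos: [0.5554, 0.0978, 0.0349]
tool_rot: [-0.057, 1.558, 0.062]
contact_force: [-1.3, 4.5, 18.9]
opening: -0.0
wrist stop 0.59 (86.6, 238.8) [ 0.5604 -0.0018  0.035 ]
scene pad_nose 0.95 (233.5, 186.4) [0.5513 0.0122 0.032 ]
scene pad_nose 0.91 (417.2, 241.5) [0.5566 0.3959 0.032 ]
scene stop 0.71 (225.2, 187.0) [ 0.5644 -0.0006  0.035 ]
top pad_nose 0.72 (99.7, 195.2) [0.5419 0.3956 0.032 ]
top stop 0.77 (281.9, 185.3) [ 0.5691 -0.0016  0.035 ]
```

View pics/wrist6.png

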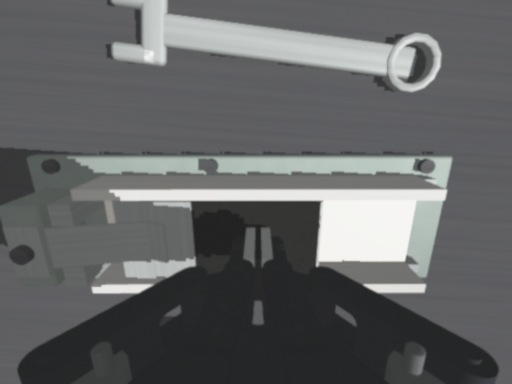

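View pics/scene6.png

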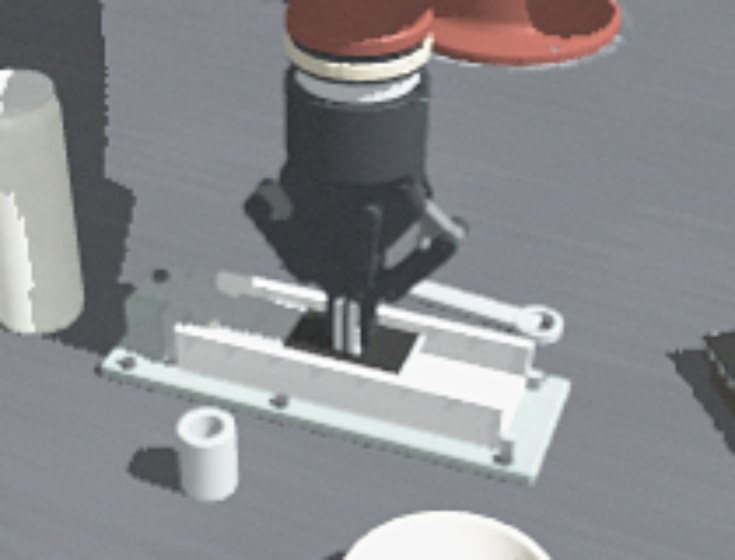

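The wrist view shows the pad under the leaf, with its nose hidden near column 120 and the posts at about 60–110. Around 12 mm is left, so I'll take short steps until the side force jumps.

```bash
python3 -m handwheel '[[0,[0,-0.002,0],[0,0,0]],[0,[0,-0.002,0],[0,0,0]],[0,[0,-0.002,0],[0,0,0]],[0,[0,-0.002,0],[0,0,0]],[0,[0,0,0],[0,0,0]]]';  python3 -m handwheel '[[0,[0,-0.001,0],[0,0,0]],[0,[0,-0.001,0],[0,0,0]],[0,[0,0,0],[0,0,0]]]'
```

```text
t: 10.12
tool_pos: [0.556, 0.09, 0.0349]
tool_rot: [-0.057, 1.558, 0.062]
contact_force: [-0.9, 4.7, 19.1]
opening: -0.0002
t: 10.37
tool_pos: [0.5562, 0.0882, 0.0349]
tool_rot: [-0.057, 1.558, 0.062]
contact_force: [-1.9, 5.1, 18.5]
opening: 0.0
```

```bash
python3 -m handwheel '[[0,[0,-0.001,0],[0,0,0]],[0,[0,-0.001,0],[0,0,0]],[0,[0,0,0],[0,0,0]]]'
```

```text
t: 10.62
tool_pos: [0.5563, 0.0862, 0.0349]
tool_rot: [-0.057, 1.558, 0.062]
contact_force: [-2.4, 5.4, 18.2]
opening: -0.0003
```

```bash
python3 -m handwheel '[[0,[0,-0.001,0],[0,0,0]],[0,[0,-0.001,0],[0,0,0]],[0,[0,0,0],[0,0,0]]]'
```

```text
t: 10.87
tool_pos: [0.5564, 0.0842, 0.0349]
tool_rot: [-0.057, 1.558, 0.062]
contact_force: [-2.6, 5.6, 19.3]
opening: 0.0004
```

```bash
python3 -m handwheel '[[0,[0,-0.001,0],[0,0,0]],[0,[0,-0.001,0],[0,0,0]],[0,[0,0,0],[0,0,0]]]'
```

```text
t: 11.12
tool_pos: [0.5566, 0.0821, 0.0349]
tool_rot: [-0.057, 1.558, 0.062]
contact_force: [-2.5, 5.6, 19.6]
opening: -0.0002
```

```bash
python3 -m handwheel '[[0,[0,-0.001,0],[0,0,0]],[0,[0,-0.001,0],[0,0,0]],[0,[0,0,0],[0,0,0]]]'
python3 - <<'E'
from h import *
for n in("wrist","scene"):
    im=ctrl.get_image(n)
    if n=="scene": im=cv2.resize(im[150:230,180:300],None,fx=6,fy=6)
    cv2.imwrite(f"pics/{n}7.png",im[:,:,::-1])
E
```

```text
t: 11.37
tool_pos: [0.5567, 0.081, 0.0349]
tool_rot: [-0.055, 1.558, 0.063]
contact_force: [-2.9, 7.9, 19.9]
opening: 0.0004
```

View pics/wrist7.png

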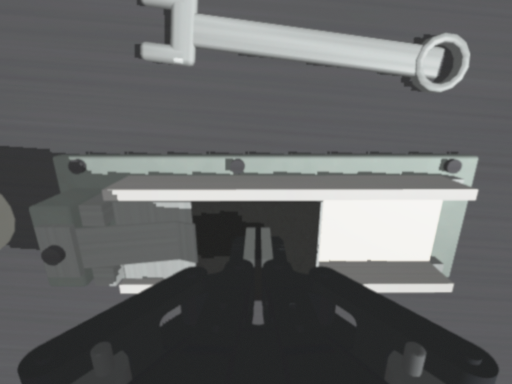

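View pics/scene7.png

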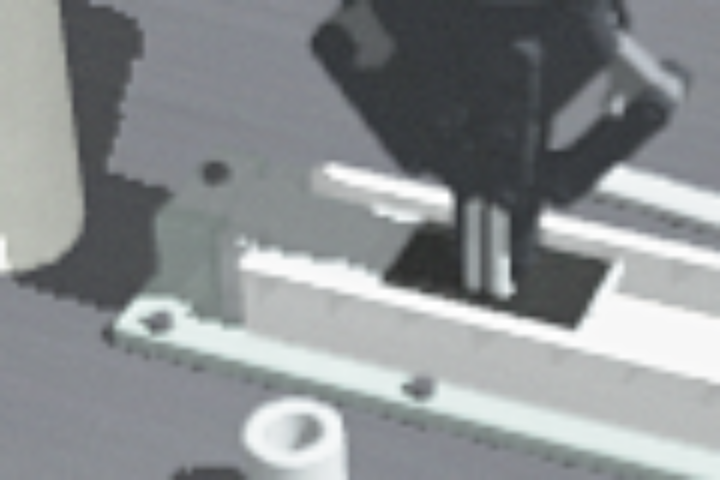

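The pad still sits the same under the fingers (shim at 192–318), so there's no slip. The side force has started to rise; one more step should confirm the stop.

```bash
python3 -m handwheel '[[0,[0,-0.001,0],[0,0,0]],[0,[0,-0.0005,0],[0,0,0]],[0,[0,0,0],[0,0,0]]]'
```

```text
t: 11.72
tool_pos: [0.5567, 0.0809, 0.0349]
tool_rot: [-0.053, 1.558, 0.065]
contact_force: [-2.4, 13.2, 19.6]
opening: 0.0001
```

The side force went from 5.6 to 13.2 N with no further travel, so the nose is home on the posts. Lifting straight off, leaving the forward bias so the pad isn't dragged back.

```bash
python3 -m handwheel '[[0,[-0.002,0,0],[0,0,0]],[0,[-0.002,0,0],[0,0,0]],[0,[-0.003,0,0],[0,0,0]],[0,[-0.005,0,0],[0,0,0]],[0,[-0.01,0,0],[0,0,0]],[0,[-0.015,0,0],[0,0,0]],[0,[-0.02,0,0],[0,0,0]],[0,[-0.02,0,0],[0,0,0]],[0,[-0.02,0,0],[0,0,0]],[0,[0,0,0],[0,0,0]]]'
python3 -m handwheel '[[0,[-0.02,0.02,0],[0,0,0]],[0,[-0.02,0.02,0],[0,0,0]],[0,[-0.01,0.03,0],[0,0,0]],[0,[0,0.03,0],[0,0,0]],[0,[0,0.03,0],[0,0,0]],[0,[0,0,0],[0,0,0]],[0,[0,0,0],[0,0,0]]]'
python3 - <<'E'
from h import *
for n in("wrist","scene","top"):
    c=cam(n); im=ctrl.get_image(n)
    for t,z in dict(pad_nose=.034,pad_top=.037,stop=.035).items():
        for d in ctrl.tip_of(t,n):
            r,q=d['centre']; print(n,t,round(d['score'],2),(round(q,1),round(r,1)),onz(c,(q,r),z).round(4))
    if n=="scene": im=cv2.resize(im[140:250,170:330],None,fx=4.5,fy=4.5)
    if n=="top": im=cv2.resize(im[130:250,160:360],None,fx=3.5,fy=3.5)
    cv2.imwrite(f"pics/{n}8.png",im[:,:,::-1])
E
```

```text
t: 12.55
tool_pos: [0.5549, 0.0767, 0.1317]
tool_rot: [-0.06, 1.559, 0.059]
contact_force: [0.7, 0.8, 1.5]
opening: 0.0001
t: 13.13
tool_pos: [0.5414, 0.2074, 0.1756]
tool_rot: [-0.062, 1.569, 0.061]
contact_force: [-0.2, -0.3, 0.1]
opening: -0.0001
wrist pad_nose 0.78 (68.4, 185.0) [5.614e-01 3.000e-04 3.400e-02]
wrist pad_nose 0.72 (422.4, 188.9) [0.5354 0.3896 0.034 ]
wrist pad_top 0.69 (121.4, 184.3) [0.5551 0.0603 0.037 ]
wrist pad_top 0.65 (395.7, 130.3) [0.4754 0.3443 0.037 ]
wrist stop 0.93 (66.2, 185.9) [ 0.5623 -0.0015  0.035 ]
wrist stop 0.68 (68.6, 181.7) [0.5573 0.0017 0.035 ]
scene pad_nose 0.81 (224.2, 187.0) [ 0.5641 -0.0033  0.034 ]
scene pad_nose 0.81 (418.6, 241.3) [0.5573 0.398  0.034 ]
scene pad_top 0.87 (251.6, 193.4) [0.5626 0.0612 0.037 ]
scene stop 0.83 (226.3, 187.8) [0.5658 0.0029 0.035 ]
top pad_nose 0.69 (281.5, 187.5) [ 0.5642 -0.0008  0.034 ]
top pad_nose 0.55 (101.2, 197.0) [0.5379 0.3915 0.034 ]
top pad_top 0.78 (253.2, 189.0) [0.5597 0.0624 0.037 ]
top pad_top 0.62 (121.5, 224.9) [0.4781 0.3446 0.037 ]
```

View pics/wrist8.png

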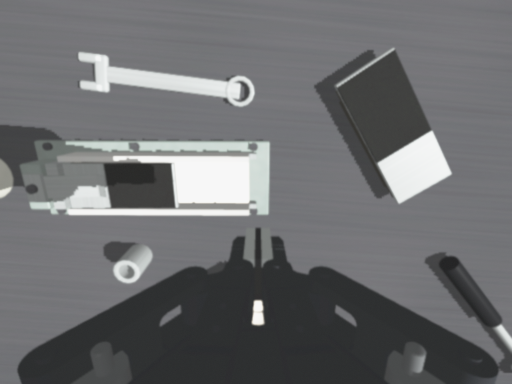

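View pics/scene8.png

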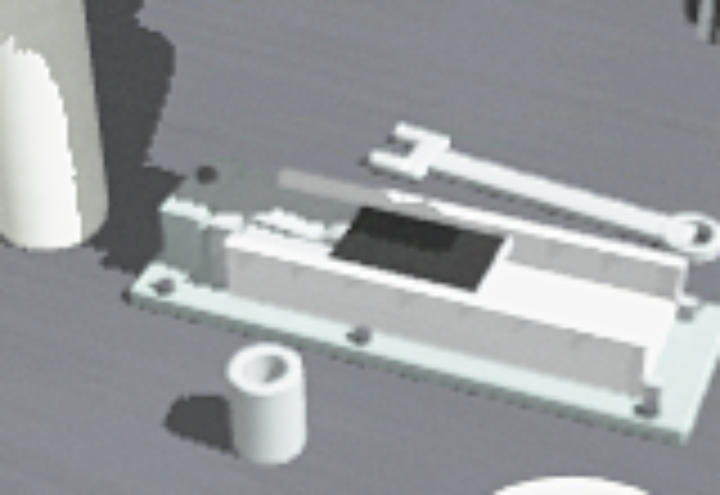

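View pics/top8.png

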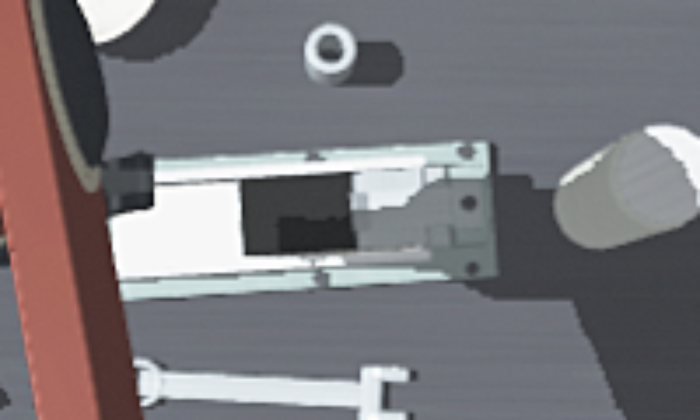

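The pictures show the pad at wrist (140,185), flat in the lane with the leaf on top, and the bystanders in place. One last numeric check of where the pad stayed after release:

Run:
```python
from shim import *
shim("wrist",(103,190,164,207),.037); shim("top",(226,266,178,206),.037); print(ctrl.get_obs()['contact_force'].round(2),ctrl.get_obs()['dq'].round(3))
c=cam("wrist"); im=ctrl.get_image("wrist"); g=im.max(2); print(g[185,95:185].tolist())
print('expect shim front/rear/centre px', proj(c,[[.5607-.0036,.0467,.037],[.5523,.1195,.037]]).round(1), )
cv2.imwrite("pics/wrist9.png",cv2.resize(im[130:225,15:275],None,fx=3,fy=3,interpolation=cv2.INTER_CUBIC)[:,:,::-1])
```

```text
wrist [[104.0, 164.0], [175.0, 164.0], [175.0, 206.0], [104.0, 206.0]] centre [0.5564 0.0784] sides [0.0759 0.0477 0.0796] dirs [np.float64(-4.3), np.float64(90.8), np.float64(175.7)]
top [[228.0, 180.60000610351562], [260.1000061035156, 178.8000030517578], [261.3999938964844, 201.39999389648438], [229.39999389648438, 203.3000030517578]] centre [0.555 0.081] sides [0.0711 0.0504 0.0707] dirs [np.float64(175.7), np.float64(-93.9), np.float64(-4.1)]
[ 0.21 -0.03 -0.26] [ 0.003 -0.     0.    -0.     0.002 -0.001]
[149, 149, 149, 147, 142, 136, 134, 131, 127, 125, 125, 123, 115, 96, 75, 64, 63, 62, 59, 57, 57, 62, 65, 66, 65, 66, 66, 65, 66, 64, 65, 66, 66, 66, 66, 65, 66, 65, 66, 66, 65, 66, 66, 66, 66, 65, 65, 66, 66, 65, 65, 64, 65, 64, 65, 63, 64, 64, 65, 65, 66, 66, 66, 65, 66, 67, 66, 65, 65, 65, 64, 65, 66, 66, 65, 65, 67, 66, 80, 155, 231, 237, 231, 244, 247, 247, 247, 247, 247, 247]
expect shim front/rear/centre px [[110.1 184. ]
 [177.  184.7]]
```

View pics/wrist9.png

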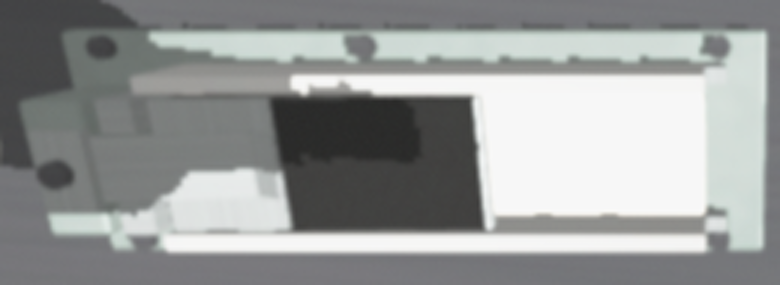

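The top view puts the shim centre's travel at 68.3 mm, against 68.9 mm for the fingers, so the pad hasn't sprung back. Its direction is 4.1–4.3°, in line with the lane. The rear gap is clear and the leaf is over the nose. Handing in.

```bash
python3 -c "
from station import ctrl
print(ctrl.finish_job())"
```

```text
the job is handed in; nothing more can be done
None
```

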